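# Set and lock the roll gap of a jeweller's rolling mill

### The arm

A 6-joint arm with a two-finger parallel gripper is mounted at the origin on the work surface. World frame = base frame: x ahead of the robot, y to its left, z up, the work surface at z = 0. Lengths are in m, angles in rad, forces in N, time in s.
With the tool pointing down it reaches from about 0.325 to 0.775 m from the base axis. Payload 5.5 kg.
Tool frame: the origin (TCP) lies on the mounting face of the last link; the fingertips stand 182 mm ahead of it and the grasp point (between the pads) lies 163 mm ahead of it (arm.tcp_to_grasp is the z of the grasp point in the tool frame, in m); z points along the fingers, y is the line along which they close (so a half turn about z gives the same grasp; the last joint's range is limited). The gripper opens to 88 mm and grips with 3 to 60 N. Pads are 20 mm wide; open, the fingers measure 115 mm over their backs; the gripper's body (75 mm by 178 mm) begins 61 mm behind the grasp point.
Start: joints at [1.208, 0.091, 1.231, -0, 1.82, -0.057], TCP at [0.181, 0.572, 0.405] pointing down, gripper open.
Joint ranges: [-2.87, 2.87], [-0.86, 2.18], [0.17, 2.46], [-1.51, 4.65], [0.06, 2.69], [-2.65, 2.65]. Speed limits (rad/s): [2.57, 2.57, 3.01, 3.14, 3.14, 3.14].

### API

Orientations are given as a rotation vector (axis times angle).
In Python, from cell import arm gives the robot as it stands.
- The arm moves only by the tool carry_out, never from a script. Its argument "increments" is text: rows parted by semicolons, each of 6 numbers parted by spaces: the shift along the world's x, y, z in mm, then the turn, a rotation vector about the world's x, y, z in degrees. In form: tx ty tz rx ry rz; .... A call has 1 to 20 rows; each row is the pose to reach, as a shift and turn from the pose commanded when the call began; what a row does not reach only later rows make up. A row lasts 1/8 s, in which the tool goes at most 62.5 mm and 10.7 degrees, less where a joint would pass 70% of its speed; a pose out of reach is approached as far as the arm can. A call with a gripper value outside its range is refused whole. "fingers" is the finger opening in mm, from 0 to 87.8, set as the call begins (left out, the last holds). The fingers move at their own pace and stop on an object; "force" is the grip in N (left out, the last holds). Time passes only in rows, so rows that repeat a pose let the fingers close. It gives the time, the measured TCP pose, the force, the opening and the grip force at its end, in the units of the state.
- arm.state(): the state, without advancing time (a new reading comes with each control period).
- arm.grab_frame(name): name is "side" or "top"; returns the picture (400x640x3 uint8, red, green, blue); there is no depth.
- arm.calibration(name): a dict with "fx", "fy", "cx", "cy" (pixels), "R" (3x3) and "t" (3): a world point X has camera coordinates R X + t. Camera axes: x right, y down, z forward; pixel columns grow to the right and rows downward; lengths in m; the calibration is good to about 2 mm. A picture is of the moment at which its call begins. calibration takes no time and is no camera call.
- arm.job_done(): hands the job in; it is judged then, once.
The state is a dict: "t": time; "q": joint angles; "joint_vel": joint speeds; "effort": joint torques, N m; "tcp_pos": TCP position; "ee_rot": TCP orientation; "ft_force": force on the tool from outside, world axes, zero at the start; "torque": the same for the moment, N m; "width": opening from 0.0 (shut) to 1.0 (fully open); "finger_force": force on a finger pad.
Only numpy, scipy, OpenCV 4.12 (cv2) and the standard library are available. Lean on these libraries where they do the work, as an engineer would, in place of code of your own. Each camera call takes 0.05 s, during which the arm holds its last target. There are 200 camera calls.

### The job

Set the roll gap of the green rolling mill: turn the black dial on its top clockwise until the white pointer lines up with the middle of the red set tab on the scale. Then turn the blue lock knob clockwise until it clicks over its detent and points at the green dot. Leave the dial on the tab, and leave the brick, the charcoal block and the tin where they are.

Things in the scene. Friction and masses are not known exactly. Their poses are not given: they have to be found in the camera images.
- mill: Green rolling mill fixed to the bench, base 150 x 260 mm, flat top plate 156 (x) x 290 (y) mm, its face 180 mm up; a low crank reaches 75 mm past its +y end. Origin: centre of the underside; y along the rolls, z up. On the top: gap dial at y = +62 mm on a white scale plate (148 mm across, 4 thick), lock knob at y = -78 mm on a dark plate (100 mm across, 4 thick).
- dial (a joint): Angle of the gap dial (rad), stiff by friction, stays where it is left; axis vertical. 0 to 4.2 between its end stops; 0 points to the mill's -x; grows clockwise seen from above.
- dial_grip (a point): Point on the dial's axis at the height to grip, 220 mm above the bench. The dial is a dark steel disc, 96 mm across, 12 thick, with a black upright bar grip across it: 76 mm long, 18 wide, 34 high, its top 10 mm above this point, the disc's face 24 mm below it. The point's x axis runs along the bar; -x is the pointer's direction.
- dial_pointer (a point): Tip of the dial's white pointer (a white stripe along one half of the bar's top and on the disc's rim), 52 mm from the dial's axis, 196 mm above the bench; turns with the dial.
- tab_mark (a point): Middle of the inner edge of the red set tab, a fixed red block 12 mm wide, 20 mm long (radially, outwards from here) and 6 mm high on the white scale plate; 52 mm from the dial's axis, 190 mm above the bench. The dial is set when the pointer's tip is level with this point, seen from above.
- lock (a joint): Angle of the lock knob (rad), axis vertical: 0 open (white stripe points at the red dot), 1.2 locked (at the green dot); grows clockwise seen from above. An over-centre detent half-way (0.6) takes about 0.12 N m to overcome; let go short of it the knob swings back to 0, past it it snaps on to 1.2.
- lock_grip (a point): Point on the lock knob's axis at the height to grip, 220 mm above the bench. The knob is a steel disc, 60 mm across and 12 mm thick, with a blue upright bar grip: 60 mm long, 16 mm wide, 34 mm high, its top 10 mm above this point. The point's +x axis runs along the bar in the direction of its white stripe.
- lock_pointer (a point): Outer end of the white stripe on top of the blue bar, 30 mm from the lock's axis, 230 mm above the bench; turns with the knob.
- locked_dot (a point): Centre of the green dot, 13 mm across, flat on the lock's plate, 41 mm from the lock's axis, 184 mm above the bench. The red dot is a like one 1.2 rad anticlockwise of it.
- brick: Loose terracotta soldering brick, 110 x 75 x 35 mm, with a small silver heart on it. Bystander. Origin: centre of the underside.
- charcoal: Loose black charcoal block, 100 x 70 x 32 mm. Bystander. Origin: centre of the underside.
- tin: Loose open steel tin, 72 mm across, 70 mm high. Bystander. Origin: centre of the underside.

How it is judged:
By the outcome, as a careful person would: the job done as asked, in the order asked, and still so for the second after the job is handed in, with the robot touching nothing.
It also fails if it takes over 59 s, if anything falls off the work surface, if the arm or the gripper's body presses on something with over 40 N, if the wrist force passes 120 N, or if a joint passes its speed limit or range.

## Working session

There is one attempt and no reset: what is moved stays moved. The work goes in short steps, Python scripts to look and compute and a tool call to move; the robot and the scene stay as the last step left them, time stands still between calls to the robot, and variables do not carry over. Pictures are saved under pics/ and viewed, at most 10 in all, crops included, and the job is handed in when it is done.

Besides the shell and the picture viewer there is one more tool, called after "Emit:" by a JSON object that holds its "method" and its "body". carry_out: Moves the arm, as the interface text tells. Its arguments: {"type":"object","properties":{"increments":{"type":"string"},"fingers":{"type":"number"},"force":{"type":"number"}},"required":["increments"]}

```bash
mkdir -p pics; python3 - <<'E'
from cell import arm
import cv2
for n in("top","side"):
    cv2.imwrite(f"pics/{n}0.png",arm.grab_frame(n)[:,:,::-1])
    c=arm.calibration(n);print(n,c)
print(arm.state())
E
```

```text
top {'fx': 374.46588595254633, 'fy': 374.46588595254633, 'cx': 319.6258978632917, 'cy': 202.52328170039502, 'R': array([[-0.00736447, -0.9991101 ,  0.0415303 ],
       [-0.9955992 ,  0.00344581, -0.09365016],
       [ 0.09342371, -0.04203722, -0.9947386 ]]), 't': array([0.03717632, 0.61801966, 0.96883042])}
side {'fx': 429.8254371803173, 'fy': 429.8254371803173, 'cx': 313.87461669156494, 'cy': 205.40002360475117, 'R': array([[ 0.98254   , -0.1858085 ,  0.00950514],
       [-0.1170124 , -0.65685669, -0.74488079],
       [ 0.1446487 ,  0.73076295, -0.66712987]]), 't': array([-0.56078933,  0.22761612,  1.00724968])}
{'t': 0.1, 'q': array([ 1.20829747e+00,  9.17923433e-02,  1.23171776e+00, -1.64066232e-05,
        1.81978442e+00, -5.66911981e-02]), 'joint_vel': array([ 6.91538666e-05, -2.28661108e-03, -6.70686892e-04, -3.18523616e-04,
        2.17205622e-03,  1.39901616e-03]), 'effort': array([ 1.63325803e-03, -4.47861958e+01, -4.07567060e+01,  6.99438737e-02,
        2.84031057e-02, -1.07341143e-04]), 'tcp_pos': array([0.1806593 , 0.57222079, 0.40364136]), 'ee_rot': array([-4.78446484e-01, -3.10460295e+00,  2.61970407e-03]), 'ft_force': array([ 0.05728629,  0.10088468, -0.09070608]), 'torque': array([ 0.00790018, -0.02925849, -0.04706709]), 'finger_force': 0.0, 'width': 1.0014947758720625}
```

View pics/top0.png

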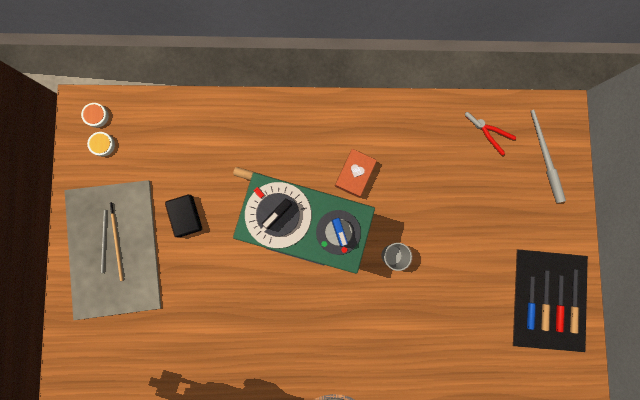

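View pics/side0.png

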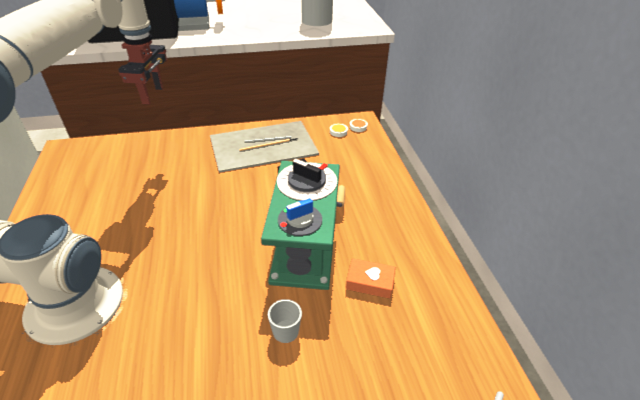

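The top view shows the mill near the image centre: dial at about (278,214) with its pointer to the lower left, and the red tab at (260,193). The lock is at (339,232), with its red dot at (344,250) and green dot at (324,244). The side view shows a clear approach from above.

```bash
cat > h.py <<'E'
import numpy as np,cv2
from cell import arm
def ray(n,uv,z):
    c=arm.calibration(n);R,t=np.array(c["R"]),np.array(c["t"])
    o=-R.T@t;d=R.T@np.array([(uv[0]-c["cx"])/c["fx"],(uv[1]-c["cy"])/c["fy"],1])
    return (o+d*(z-o[2])/d[2])[:2]
def blobs(im,lo,hi,box,amin=6):
    hsv=cv2.cvtColor(im,cv2.COLOR_RGB2HSV);m=cv2.inRange(hsv,lo,hi)
    k=np.zeros_like(m);x0,y0,x1,y1=box;k[y0:y1,x0:x1]=m[y0:y1,x0:x1]
    n,l,s,c=cv2.connectedComponentsWithStats(k)
    return [(s[i,4],c[i],(l==i).astype(np.uint8)) for i in np.argsort(-s[:,4]) if i and s[i,4]>=amin],k
def deg(v): return np.degrees(np.arctan2(v[1],v[0]))
E
cat > m.py <<'E'
from h import *
import sys
im=arm.grab_frame("top")
cv2.imwrite(f"pics/{sys.argv[1]}.png",cv2.resize(im[160:285,225:385,::-1],None,fx=5,fy=4.8*125/125,interpolation=cv2.INTER_CUBIC))
box=(225,165,385,280)
def show(name,lo,hi,z,bx=box):
    b,_=blobs(im,lo,hi,bx)
    for a,c,m in b[:4]: print(name,a,c.round(1),ray("top",c,z).round(4))
    return b
w=show("white",(0,0,150),(180,70,255),.184)
pts=cv2.findContours(w[0][2],cv2.RETR_EXTERNAL,cv2.CHAIN_APPROX_NONE)[0][0]
e=cv2.fitEllipse(cv2.convexHull(pts));print("plate",e,ray("top",e[0],.184))
show("redhi",(170,150,80),(180,255,255),.188);show("redlo",(0,200,80),(6,255,255),.188)
show("green",(50,150,110),(80,255,255),.184)
show("blue",(100,150,60),(130,255,255),.226)
b,_=blobs(im,(60,60,20),(85,255,120),box)
r=cv2.minAreaRect(np.vstack([cv2.findContours(q[2],cv2.RETR_EXTERNAL,cv2.CHAIN_APPROX_NONE)[0][0] for q in b[:2]]))
P=[ray("top",p,.18) for p in cv2.boxPoints(r)];print("mill",np.round(P,4),np.mean(P,0))
E
python3 m.py crop1
```

```text
white 1786 [276.2 215.9] [0.5739 0.1375]
white 177 [331. 234.] [0.533  0.0156]
white 112 [356.8 170.3] [ 0.6768 -0.0447]
white 54 [342.4 238.3] [ 0.5233 -0.0099]
plate ((277.4018249511719, 214.6570281982422), (65.78421020507812, 66.53822326660156), 55.466224670410156) [0.57676598 0.13473257]
redlo 45 [258.6 192.3] [0.6265 0.1762]
redlo 23 [343.9 249.2] [ 0.4992 -0.0125]
green 23 [323.9 243.6] [0.5119 0.0315]
blue 132 [337.5 227.7] [0.5459 0.0046]
mill [[ 0.5258  0.2329]
 [ 0.6741  0.1922]
 [ 0.5922 -0.0862]
 [ 0.4447 -0.0401]] [0.55918349 0.0747335 ]
```

View pics/crop1.png

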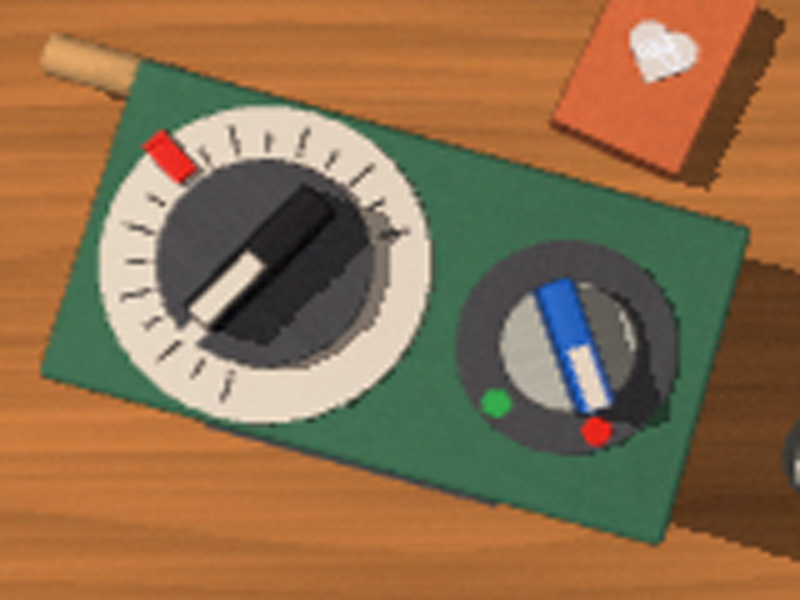

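The crop shows the dial bar running from the pointer end at crop (203,310) to (320,198), and the lock bar from the stripe end at (597,408) to (555,285). The tab is at (170,158). All agree with the mill fit, so I can work out the move amounts.

```bash
python3 - <<'E'
from h import *
from scipy.spatial.transform import Rotation as Ro
D=np.array([.5767,.1344]);L=np.array([.5369,0.])
f=lambda x,y,z=.23: ray("top",(225+x/5-.4,160+y/4.8-.4),z)
a,b=f(203,310),f(320,198);print("dial bar",a,b,(a+b)/2,deg(a-b),deg(a-D))
a,b=f(597,408),f(555,285);print("lock bar",a,b,(a+b)/2,deg(a-b))
print("tab",deg(np.array([.6265,.1762])-D), "red",deg(np.array([.4992,-.0125])-L),"green",deg(np.array([.5119,.0315])-L))
s=arm.state();R=Ro.from_rotvec(s["ee_rot"]).as_matrix();print(R.round(3),"tool y",deg(R[:,1]));print((np.r_[D,.383]-s["tcp_pos"])*1e3)
E
```

```text
dial bar [0.55404079 0.15691155] [0.6030444  0.10799016] [0.5785426  0.13245085] 135.0481062226715 135.18729110711317
lock bar [ 0.51014746 -0.00833055] [0.56418096 0.0087796 ] [5.37164213e-01 2.24527188e-04] -162.42918139556542
tab 40.008666742475505 red -161.65628641766205 green 128.43730149106256
[[-0.954  0.301 -0.001]
 [ 0.301  0.954 -0.001]
 [ 0.    -0.002 -1.   ]] tool y 72.47907354935249
[ 396.06519599 -437.81396272  -20.77627204]
```

Emit:
{"method": "carry_out", "body": {"increments": "0 0 60 0 0 0; 40 -44 60 0 0 -3; 80 -88 60 0 0 -6; 120 -132 60 0 0 -9; 160 -176 60 0 0 -12; 200 -220 60 0 0 -15; 240 -264 60 0 0 -18; 280 -308 60 0 0 -21; 320 -352 60 0 0 -24; 360 -396 60 0 0 -27; 385 -425 60 0 0 -27.5; 396 -438 60 0 0 -27.5; 396 -438 60 0 0 -27.5; 396 -438 60 0 0 -27.5", "fingers": 60, "force": 25}}

```text
t: 1.9
tcp_pos: [0.5759, 0.1354, 0.4649]
ee_rot: [-1.2, -2.903, -0.001]
ft_force: [0.3, 0.3, 0.4]
width: 0.682
finger_force: 0.0
```

```bash
python3 - <<'E'
from h import *
for n,b in(("side",(220,130,380,250)),("top",(225,160,385,285))):
    im=arm.grab_frame(n)[b[1]:b[3],b[0]:b[2],::-1]
    cv2.imwrite(f"pics/{n}1.png",cv2.resize(im,(800,600),interpolation=cv2.INTER_CUBIC))
E
```

```text
(no output)
```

View pics/side1.png

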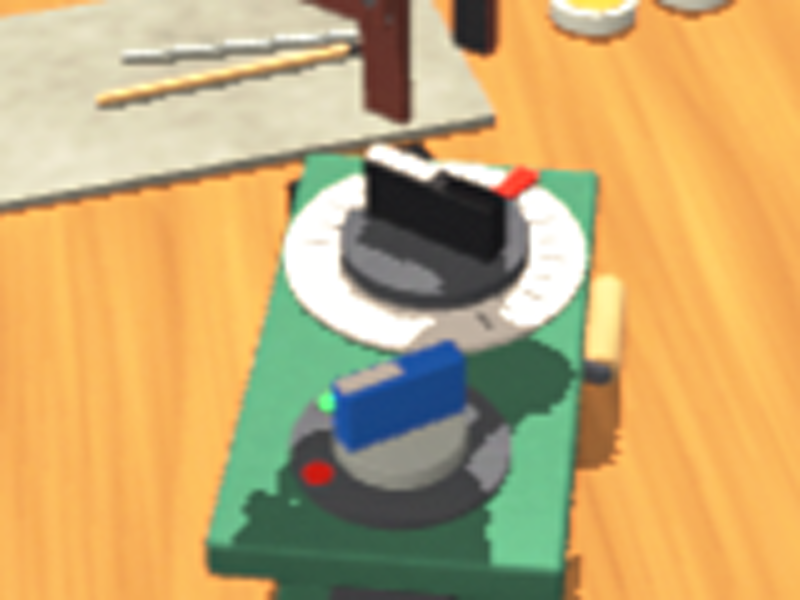

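The side view shows the open fingers straddling the dial bar at crop (435,185), with the finger midpoint at x≈432. Next: descend and grip.

Emit:
{"method": "carry_out", "body": {"increments": "0 0 -30 0 0 0; 0 0 -55 0 0 0; 0 0 -70 0 0 0; 0 0 -80 0 0 0; 0 0 -80 0 0 0; 0 0 -80 0 0 0"}}

```text
t: 2.75
tcp_pos: [0.5767, 0.1342, 0.3858]
ee_rot: [1.202, 2.901, 0.001]
ft_force: [-0.4, 0.5, -0.3]
width: 0.68
finger_force: 0.0
```

Emit:
{"method": "carry_out", "body": {"increments": "0 0 0 0 0 0; 0 0 0 0 0 0; 0 0 0 0 0 0; 0 0 0 0 0 0; 0 0 0 0 0 0; 0 0 0 0 0 0", "fingers": 0, "force": 25}}

```text
t: 3.5
tcp_pos: [0.5763, 0.1339, 0.3846]
ee_rot: [-1.203, -2.901, 0.002]
ft_force: [-4.5, -3.8, 0.7]
width: 0.201
finger_force: 25.0
```

Emit:
{"method": "carry_out", "body": {"increments": "0 0 0 0 0 -7; 0 0 0 0 0 -14; 0 0 0 0 0 -21; 0 0 0 0 0 -28; 0 0 0 0 0 -35; 0 0 0 0 0 -42; 0 0 0 0 0 -49; 0 0 0 0 0 -56; 0 0 0 0 0 -63; 0 0 0 0 0 -70; 0 0 0 0 0 -77; 0 0 0 0 0 -84; 0 0 0 0 0 -90; 0 0 0 0 0 -92; 0 0 0 0 0 -92; 0 0 0 0 0 -92"}}

```text
t: 5.5
tcp_pos: [0.5769, 0.1338, 0.3846]
ee_rot: [2.922, 1.151, 0.001]
ft_force: [2.9, -4.2, -1.1]
width: 0.204
finger_force: 25.0
```

Emit:
{"method": "carry_out", "body": {"increments": "0 0 0 0 0 0; 0 0 0 0 0 0; 0 0 0 0 0 0; 0 0 30 0 0 0; 0 0 60 0 0 0; 0 0 90 0 0 0; -40 -40 100 0 0 0; -80 -80 100 0 0 0; -120 -120 100 0 0 0; -160 -160 100 0 0 0; -160 -160 100 0 0 0; -160 -160 100 0 0 0", "fingers": 60}}

```text
t: 7.0
tcp_pos: [0.4167, -0.0257, 0.4849]
ee_rot: [-2.923, -1.151, -0.002]
ft_force: [0.1, -0.3, 0.6]
width: 0.683
finger_force: 0.0
```

```bash
python3 m.py crop2
```

```text
white 1772 [275.9 214.7] [0.5767 0.1381]
white 180 [330.9 234.1] [0.5328 0.0157]
white 111 [356.8 170.3] [ 0.6769 -0.0446]
white 54 [342.4 238.3] [ 0.5233 -0.0099]
plate ((277.4470520019531, 214.62083435058594), (65.74687194824219, 66.69642639160156), 54.94474792480469) [0.57684622 0.13463248]
redlo 44 [258.6 192.2] [0.6267 0.1762]
redlo 24 [344.  249.3] [ 0.4989 -0.0126]
green 23 [323.9 243.6] [0.5119 0.0315]
blue 133 [337.5 227.8] [0.5457 0.0045]
mill [[ 0.5257  0.2326]
 [ 0.674   0.1918]
 [ 0.5921 -0.0864]
 [ 0.4446 -0.0403]] [0.55908733 0.07440797]
```

View pics/crop2.png

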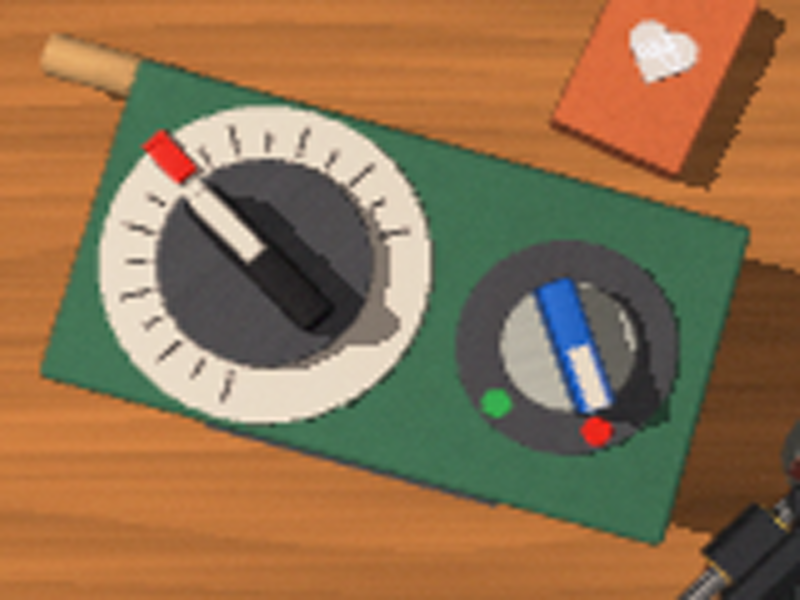

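The pointer now lies almost at the red tab: white stripe from crop (260,255) to (200,190), tab inner end at about (182,175). The next step is the residual angle.

```bash
cat > p.py <<'E'
from h import *
D=np.array([.5767,.1344])
im=arm.grab_frame("top");g=cv2.cvtColor(im,cv2.COLOR_RGB2GRAY).astype(float)
P=[];W=[];B=[]
for v in range(180,250):
  for u in range(240,315):
    X=ray("top",(u,v),.23)-D
    if np.hypot(*X)<.036:
        if g[v,u]>110:P.append(X)
        
P=np.array(P);print("stripe n",len(P),"mean",P.mean(0).round(4),"angle",deg(P.mean(0)))
vx,vy,x0,y0=cv2.fitLine(P.astype(np.float32),cv2.DIST_L2,0,.001,.001).ravel();print("line angle",deg((vx,vy)),"offset mm",1e3*(x0*vy-y0*vx))
T=[];w=[]
for v in range(180,205):
  for u in range(245,275):
    r,gg,b=im[v,u].astype(float);q=np.clip((r-gg)/180-.15,0,1)
    if q>.05 and gg<190: T.append(ray("top",(u,v),.19)-D);w.append(q)
T=np.array(T);w=np.array(w);m=(T*w[:,None]).sum(0)/w.sum();print("tab",m.round(4),deg(m),np.hypot(*m))
E
python3 p.py
```

```text
Traceback (most recent call last):
  File "p.py", line 7, in <module>
    X=ray("top",(u,v),.23)-D
      ~~~^^^^^^^^^^^^^^^^^
  File "h.py", line 4, in ray
    c=arm.calibration(n);R,t=np.array(c["R"]),np.array(c["t"])
ValueError: time passes only in moves, steps and waits
```

```bash
sed -i 's/^def ray/from functools import lru_cache\ncal=lru_cache(None)(lambda n: arm.calibration(n))\ndef ray/; s/c=arm.calibration(n);R/c=cal(n);R/' h.py; python3 p.py
```

```text
stripe n 89 mean [0.014  0.0123] angle 41.30379301476082
line angle 43.003258 offset mm 0.5527334
tab [0.0522 0.0465] 41.70376552941764 0.06991284961225877
```

```bash
python3 - <<'E'
from h import *
im=arm.grab_frame("top")[182:222,250:300,::-1]
cv2.imwrite("pics/z3.png",cv2.resize(im,None,fx=15,fy=15,interpolation=cv2.INTER_NEAREST))
E
```

```text
(no output)
```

View pics/z3.png

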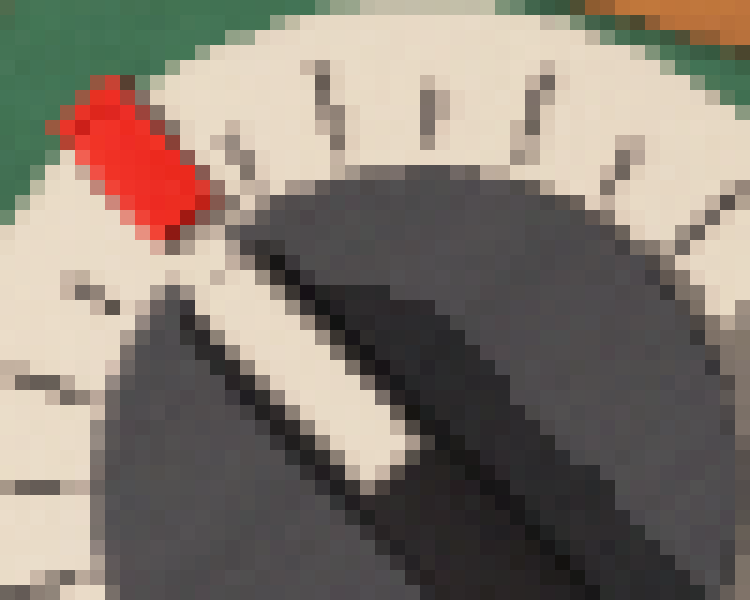

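```bash
python3 - <<'E'
from h import *
D=np.array([.5767,.1344])
f=lambda x,y,z: ray("top",(250+x/15-.5,182+y/15-.5),z)-D
i,o=f(184,212,.19),f(87,105,.19)
print("tab in",i,deg(i),np.hypot(*i),"out",o,deg(o),np.hypot(*o),"axis",deg(o-i))
for q in((207,265),(175,290),(240,240)):
  g=f(*q,.196);print("rim",g,deg(g),np.hypot(*g))
g=f(392,467,.23);h=f(212,275,.23);print(deg(g),deg(h),deg(h-g),g,h)
E
```

```text
tab in [0.0421131 0.0345878] 39.39651448452563 0.05449614094807204 out [0.05808744 0.04897801] 40.136827445775964 0.07598023256678908 axis 42.01357006634262
rim [0.03360392 0.03050369] 42.23134792850423 0.045383900450967254
rim [0.02993413 0.03514489] 49.57780909111004 0.04616508659948746
rim [0.03727809 0.02571039] 34.5937134902064 0.04528443328892513
28.261539523154664 42.33001362190158 42.97125841024434 [0.00150558 0.00080937] [0.02867117 0.02611622]
```

The tab axis is at about 39.6–40°, the pointer at about 42.5–43°. So about 3° more clockwise is needed, and I'll regrip for it.

Emit:
{"method": "carry_out", "body": {"increments": "40 40 0 0 0 0; 80 80 0 0 0 0; 120 120 0 0 0 0; 160 160 0 0 0 0; 160 160 0 0 0 0; 160 160 -40 0 0 0; 160 160 -80 0 0 0; 160 160 -100 0 0 0; 160 160 -100 0 0 0"}}

```text
t: 8.32
tcp_pos: [0.5761, 0.1341, 0.3828]
ee_rot: [-2.923, -1.151, 0.006]
ft_force: [0.5, 0.1, 0.7]
width: 0.681
finger_force: 0.0
```

Emit:
{"method": "carry_out", "body": {"increments": "0 0 0 0 0 0; 0 0 0 0 0 0; 0 0 0 0 0 0; 0 0 0 0 0 0; 0 0 0 0 0 0; 0 0 0 0 0 -1.5; 0 0 0 0 0 -3; 0 0 0 0 0 -3; 0 0 0 0 0 -3", "fingers": 0}}

```text
t: 9.45
tcp_pos: [0.5769, 0.1338, 0.3849]
ee_rot: [2.952, 1.072, 0.002]
ft_force: [4.3, -2.6, 1.4]
width: 0.206
finger_force: 25.0
```

Emit:
{"method": "carry_out", "body": {"increments": "0 0 0 0 0 0; 0 0 0 0 0 0; 0 0 0 0 0 0; 0 0 30 0 0 0; 0 0 60 0 0 0; 0 0 90 0 0 0; -40 -40 100 0 0 0; -80 -80 100 0 0 0; -120 -120 100 0 0 0; -160 -160 100 0 0 0; -160 -160 100 0 0 0; -160 -160 100 0 0 0", "fingers": 60}}

```text
t: 10.95
tcp_pos: [0.4167, -0.0257, 0.4848]
ee_rot: [-2.952, -1.073, -0.001]
ft_force: [-0.4, -1.5, 0.0]
width: 0.687
finger_force: 0.0
```

```bash
python3 p.py; python3 - <<'E'
from h import *
im=arm.grab_frame("top")[182:222,250:300,::-1]
cv2.imwrite("pics/z4.png",cv2.resize(im,None,fx=15,fy=15,interpolation=cv2.INTER_NEAREST))
E
```

```text
stripe n 87 mean [0.0144 0.0113] angle 38.10652014042985
line angle 39.46328 offset mm 0.43475813
tab [0.0522 0.0465] 41.709398191811886 0.06991336614339208
```

View pics/z4.png

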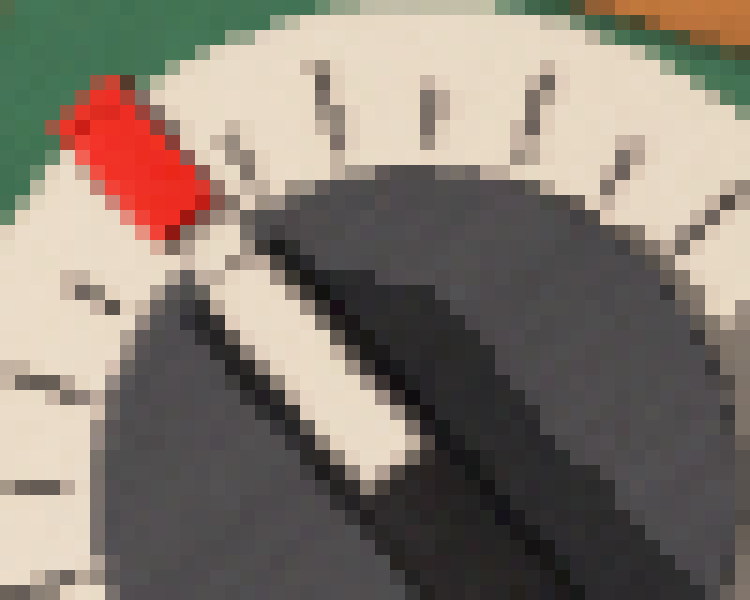

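The pointer rim mid is at about (219,251), which works out to about 39.3° against the tab at 39.4–40°. The dial is set. On to the lock, approaching at +157.5° of yaw to keep the last joint well inside its range.

Emit:
{"method": "carry_out", "body": {"increments": "0 0 0 0 0 10; 0 0 0 0 0 20; 0 0 0 0 0 30; 0 0 0 0 0 40; 0 0 0 0 0 50; 0 0 0 0 0 60; 0 0 0 0 0 70; 0 0 0 0 0 80; 10 5 0 0 0 90; 30 10 0 0 0 100; 50 15 0 0 0 110; 70 20 0 0 0 120; 90 24 0 0 0 130; 110 26 0 0 0 140; 120 26 0 0 0 150; 120 26 0 0 0 157.5; 120 26 0 0 0 157.5; 120 26 0 0 0 157.5"}}

```text
t: 13.3
tcp_pos: [0.5371, 0.0008, 0.4842]
ee_rot: [0.475, -3.105, -0.0]
ft_force: [-0.1, -0.4, 0.5]
width: 0.686
finger_force: 0.0
```

```bash
python3 - <<'E'
from h import *
from scipy.spatial.transform import Rotation as Ro
s=arm.state();R=Ro.from_rotvec(s["ee_rot"]).as_matrix();print(s["tcp_pos"],deg(R[:,1]),R[:,2],s["q"])
b=(220,130,380,250);im=arm.grab_frame("side")[b[1]:b[3],b[0]:b[2],::-1]
cv2.imwrite("pics/side5.png",cv2.resize(im,(800,600),interpolation=cv2.INTER_CUBIC))
E
```

```text
[0.53705695 0.000792   0.48419601] 107.39506510159322 [-7.39236381e-04  1.15538109e-04 -9.99999720e-01] [-6.18973184e-02 -4.67765564e-02  1.22859196e+00  7.52306132e-05
  1.96052222e+00 -1.93626636e+00]
```

View pics/side5.png

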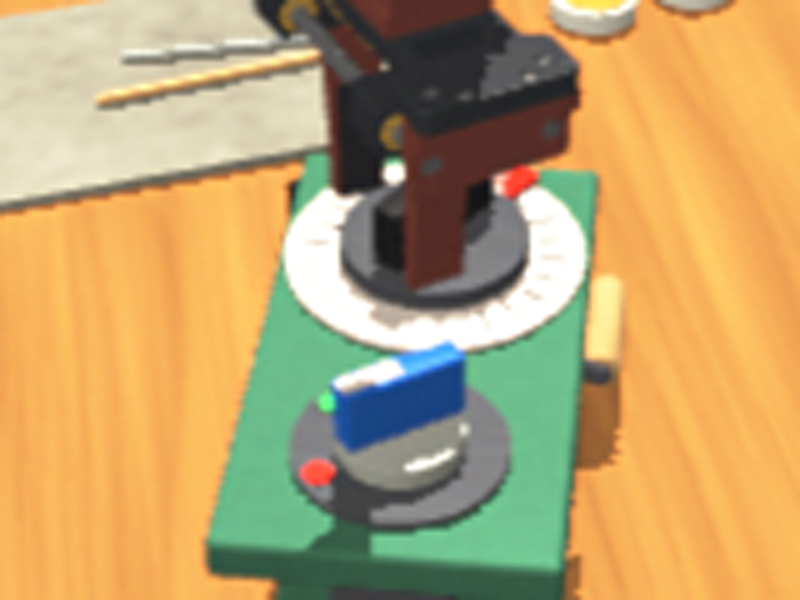

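The open fingers hover over the lock in line with the blue bar and clear of the dial. Now descend, grip and turn.

Emit:
{"method": "carry_out", "body": {"increments": "0 0 -40 0 0 0; 0 0 -75 0 0 0; 0 0 -100 0 0 0; 0 0 -100 0 0 0; 0 0 -100 0 0 0"}}

```text
t: 13.98
tcp_pos: [0.5367, 0.0002, 0.3861]
ee_rot: [-0.476, 3.104, -0.001]
ft_force: [0.2, -1.1, 0.9]
width: 0.685
finger_force: 0.0
```

Emit:
{"method": "carry_out", "body": {"increments": "0 0 0 0 0 0; 0 0 0 0 0 0; 0 0 0 0 0 0; 0 0 0 0 0 0; 0 0 0 0 0 0; 0 0 0 0 0 0", "fingers": 0, "force": 30}}

```text
t: 14.72
tcp_pos: [0.5368, -0.0006, 0.3847]
ee_rot: [-0.475, 3.105, -0.004]
ft_force: [2.1, -4.7, -0.4]
width: 0.18
finger_force: 30.0
```

Emit:
{"method": "carry_out", "body": {"increments": "0 0 0 0 0 -6; 0 0 0 0 0 -12; 0 0 0 0 0 -18; 0 0 0 0 0 -24; 0 0 0 0 0 -30; 0 0 0 0 0 -36; 0 0 0 0 0 -42; 0 0 0 0 0 -48; 0 0 0 0 0 -54; 0 0 0 0 0 -60; 0 0 0 0 0 -66; 0 0 0 0 0 -68; 0 0 0 0 0 -68; 0 0 0 0 0 -68"}}

```text
t: 16.48
tcp_pos: [0.5369, -0.0006, 0.3847]
ee_rot: [1.34, 2.839, -0.002]
ft_force: [1.9, -4.9, -0.3]
width: 0.18
finger_force: 30.0
```

Emit:
{"method": "carry_out", "body": {"increments": "0 0 0 0 0 0; 0 0 0 0 0 0; 0 0 0 0 0 0; 0 0 30 0 0 0; 0 0 60 0 0 0; 0 0 90 0 0 0; -40 -40 100 0 0 0; -80 -80 100 0 0 0; -120 -120 100 0 0 0; -140 -140 100 0 0 0; -140 -140 100 0 0 0; -140 -140 100 0 0 0", "fingers": 60}}

```text
t: 17.98
tcp_pos: [0.397, -0.1394, 0.4846]
ee_rot: [1.34, 2.841, 0.001]
ft_force: [-0.4, 0.4, 0.1]
width: 0.684
finger_force: 0.0
```

```bash
python3 p.py; python3 m.py crop6 | grep -v white
```

```text
stripe n 86 mean [0.0145 0.0115] angle 38.32071218780205
line angle 38.859524 offset mm 0.17420948
tab [0.0522 0.0465] 41.70655885011635 0.06989471886655138
plate ((277.4592590332031, 214.62420654296875), (65.79568481445312, 66.7142105102539), 51.21744918823242) [0.57683857 0.13460537]
redlo 45 [258.7 192.3] [0.6266 0.176 ]
redlo 23 [343.9 249.2] [ 0.4992 -0.0125]
green 23 [323.9 243.6] [0.5119 0.0315]
blue 140 [342.1 229.2] [ 0.5426 -0.0051]
mill [[ 0.5259  0.2334]
 [ 0.6742  0.1927]
 [ 0.5922 -0.0862]
 [ 0.4447 -0.0401]] [0.55925535 0.07497663]
```

View pics/crop6.png

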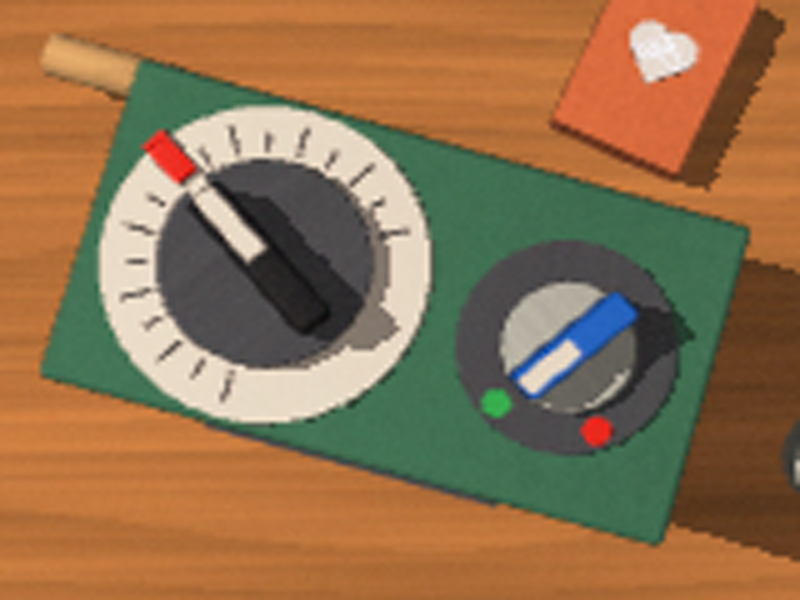

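The stripe on the blue knob points at the green dot at crop (495,403), and the dial pointer is still on the red tab.

```bash
python3 -c "from cell import arm; print(arm.job_done())"
```

```text
the job is handed in; nothing more can be done
None
```

I handed the job in: the camera shows the dial pointer within about 1° of the middle of the red tab and the lock knob pointing at the green dot. I saw no contact with the brick, charcoal block or tin, but did not measure their positions afterwards.

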